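# Load the reagent nests of the analyser

## Robot

A 6-joint arm with a two-finger parallel gripper is mounted at the origin on the work surface. World frame = base frame: x ahead of the robot, y to its left, z up, the work surface at z = 0. Lengths are in m, angles in rad, forces in N, time in s.
With the tool pointing down it reaches from about 0.275 to 0.85 m from the base axis. Payload 5.2 kg.
Tool frame: the origin (TCP) lies at the very end of the fingers, on their centre line; the grasp point (between the pads) lies 19 mm behind it; z points along the fingers, y is the line along which they close (so a half turn about z gives the same grasp; the last joint's range is limited). The gripper opens to 85 mm and grips with 20 to 120 N. Pads are 22 mm wide; open, the fingers measure 114 mm over their backs; the gripper's body (76 mm by 85 mm) begins 54 mm behind the grasp point. The pads swing forward as they close: fully open they stand 13 mm farther back than shut.
Start: joints at [0.922, 0.259, 1.535, -0, 1.348, -0.203], TCP at [0.237, 0.496, 0.206] pointing down, gripper open.
Joint ranges: [-3.14, 3.14], [-0.91, 2.08], [0.19, 2.58], [-1.22, 4.36], [0.22, 2.71], [-3.12, 3.12]. Speed limits (rad/s): [2.57, 2.57, 3.14, 3.14, 3.14, 3.14].

## Interface

Orientations are given as a unit quaternion [x, y, z, w].
In Python, from plant import monitor, vision, job gives the robot as it stands.
- The arm moves only by the shell command python3 -m pendant 'ROWS' [FORCE]. ROWS is a JSON object whose one key "steps" holds a list of rows, each a list of 3 entries, a list of its own where there are three numbers: the shift along the world's x, y, z in units of 30 mm (1.0 is 30 mm), then the turn, a rotation vector about the world's x, y, z in units of 5 degrees (1.0 is 5 degrees), then the opening, from 0 (shut) to 1 (fully open). A call has 1 to 12 rows; each row is the pose to reach, as a shift and turn from the pose commanded when the call began; what a row does not reach only later rows make up. A row lasts 1/12 s, in which the tool goes at most 41.7 mm and 7.16 degrees, less where a joint would pass 70% of its speed; a pose out of reach is approached as far as the arm can. A call with a gripper value outside its range is refused whole. The fingers move at their own pace and stop on an object; FORCE is the grip in N (left out, the last holds). Time passes only in rows, so rows that repeat a pose let the fingers close. It gives the time, the measured TCP pose, the force, the opening and the grip force at its end, in the units of the state.
- monitor.state(): the state, without advancing time (a new reading comes with each control period).
- vision.camera(name): name is "scene" or "side" or "wrist"; returns (picture, depth): 400x640x3 uint8, red, green, blue; 400x640 float32, m along the optical axis (not along the pixel's ray), 0 where there is no reading.
- vision.get_calibration(name): a dict with "mtx" (3x3 intrinsics, pixels), "k1" (the pictures are not rectified: a ray, as slopes to the right and down, at radius r is drawn at 1 + k1 r^2 times it, then the intrinsics apply), "R" (3x3) and "t" (3): a world point X has camera coordinates R X + t; the wrist camera has in their place "T_tool_cam" (4x4, takes a point from camera to tool coordinates, whose origin is the TCP and whose axes are the flange's). Camera axes: x right, y down, z forward; pixel columns grow to the right and rows downward; lengths in m; the calibration is good to about 2 mm. A picture is of the moment at which its call begins: read the wrist's pose just before it. get_calibration takes no time and is no camera call.
- job.close_job(): hands the job in; it is judged then, once.
The state is a dict: "time": time; "joints": joint angles; "dq": joint speeds; "joint_torque": joint torques, N m; "ee_pos": TCP position; "tcp_rot": TCP orientation; "force": force on the tool from outside, world axes, zero at the start; "moment": the same for the moment, N m; "grip_width": finger opening in m; "finger_force": force on a finger pad.
Only numpy, scipy, OpenCV 4.12 (cv2) and the standard library are available. Lean on these libraries where they do the work, as an engineer would, in place of code of your own. Each camera call takes 0.05 s, during which the arm holds its last target. There are 200 camera calls.

## Task

Load the analyser's white tray: stand each of the four white reagent containers (wide round jar, small round bottle, square bottle, oblong cartridge) upright and flat on the floor of the nest that matches its outline and size. Keep the containers upright on the way, and leave the glass beaker and the conical flask standing where they are.

Things in the scene. Friction and masses are not known exactly. Their poses are not given: they have to be found in the camera images.
- wide_jar: Loose white plastic round jar, straight body 54 mm in diameter and 60 mm tall, grey screw cap 50 mm in diameter above it to 74 mm; about 160 g; origin: centre of its underside; z up along its height.
- small_bottle: Loose white plastic round slim bottle, straight body 32 mm in diameter up to 58 mm, grey cap 22 mm in diameter on top, 78 mm tall in all; about 60 g; origin: centre of its underside; z up along its height.
- square_bottle: Loose white plastic square bottle, body 46 x 46 mm and 58 mm tall, round grey cap 30 mm in diameter above it to 72 mm; about 130 g; origin: centre of its underside; z up along its height; x and y square to its flat sides.
- cartridge: Loose white plastic oblong reagent cartridge, body 64 mm (its x) x 30 mm (its y) and 60 mm tall, two round grey caps 18 mm in diameter side by side above it to 70 mm; about 120 g; origin: centre of its underside; z up along its height.
- nest_wide_round: Nest for the wide jar: the larger round nest, a recess 70 mm in diameter (80 mm outside). Fixed, plain grey with a dark floor, standing on the white loading tray (12 mm thick). Floor 4 mm and rim top 14 mm above its underside, rim wall 5 mm thick. Origin: centre of its underside, z up. 
- nest_small_round: Nest for the small bottle: the smaller round nest, a recess 48 mm in diameter (58 mm outside). Fixed, plain grey with a dark floor, standing on the white loading tray (12 mm thick). Floor 4 mm and rim top 14 mm above its underside, rim wall 5 mm thick. Origin: centre of its underside, z up. 
- nest_square: Nest for the square bottle: a square recess 60 x 60 mm (70 mm outside), x and y square to its walls. Fixed, plain grey with a dark floor, standing on the white loading tray (12 mm thick). Floor 4 mm and rim top 14 mm above its underside, rim wall 5 mm thick. Origin: centre of its underside, z up. 
- nest_oblong: Nest for the cartridge: an oblong recess 80 mm (its x) x 46 mm (its y), 90 x 56 mm outside. Fixed, plain grey with a dark floor, standing on the white loading tray (12 mm thick). Floor 4 mm and rim top 14 mm above its underside, rim wall 5 mm thick. Origin: centre of its underside, z up. 
- beaker: Bystander, loose: open clear glass beaker, up to 58 mm in diameter, 75 mm tall, about 120 g. Origin: centre of its underside. Leave it where it stands.
- flask: Bystander, loose: conical amber glass flask, 62 mm in diameter at the foot, narrow neck, 84 mm tall, about 130 g. Origin: centre of its underside. Leave it where it stands.
Things that resemble listed ones, but are neither listed nor needed, are in the scene too. Leave any green look-alike of the square_bottle alone.

How it is judged:
At the end, for the whole second after the job is handed in: Each container stands on the floor of its own nest (centres within 12 mm horizontally, underside under 8 mm above the nest's underside, tilt under 0.1 rad), released and at rest; beaker and flask upright (tilt under 0.2 rad), within 30 mm of where they started (horizontal distance between wide_jar and nest_wide_round below 0.012 m and z of wide_jar in the frame of nest_wide_round below 0.008 m and angle between each of wide_jar, small_bottle, square_bottle, cartridge's own z axis and vertical below 0.1 rad and linear speed of each of wide_jar, small_bottle, square_bottle, cartridge below 0.02 m/s and horizontal distance between small_bottle and nest_small_round below 0.012 m and z of small_bottle in the frame of nest_small_round below 0.008 m and horizontal distance between square_bottle and nest_square below 0.012 m and z of square_bottle in the frame of nest_square below 0.008 m and horizontal distance between cartridge and nest_oblong below 0.012 m and z of cartridge in the frame of nest_oblong below 0.008 m and distance of each of beaker, flask from where it was at the start of the episode below 0.03 m and angle between each of beaker, flask's own z axis and vertical below 0.2 rad); the robot touches nothing.
It fails at once if a container is tipped by more than 45 degrees (angle between any of wide_jar, small_bottle, square_bottle, cartridge's own z axis and vertical above 0.785 rad).
It fails at once if the beaker is moved by more than 30 mm or tipped over (distance of beaker from where it was at the start of the episode above 0.03 m or angle between beaker's own z axis and vertical above 0.5 rad).
It fails at once if the flask is moved by more than 30 mm or tipped over (distance of flask from where it was at the start of the episode above 0.03 m or angle between flask's own z axis and vertical above 0.5 rad).
It also fails if it takes over 112 s, if anything falls off the work surface, if the arm or the gripper's body presses on something with over 40 N, if the wrist force passes 120 N, or if a joint passes its speed limit or range.

## Working session

There is one attempt and no reset: what is moved stays moved. The work goes in short steps, Python scripts to look and compute and a shell command to move; the robot and the scene stay as the last step left them, time stands still between calls to the robot, and variables do not carry over. Pictures are saved under pics/ and viewed, at most 14 in all, crops included, and the job is handed in when it is done.

```bash
ls; mkdir -p pics
python3 - <<'E'
from plant import monitor, vision
import cv2,numpy as np
s=monitor.state();print({k:np.round(v,3).tolist() for k,v in s.items()})
for n in("scene","side","wrist"):
    p,d=vision.camera(n);c=vision.get_calibration(n)
    cv2.imwrite(f"pics/{n}0.png",p[:,:,::-1]);np.save(f"pics/{n}0.npy",d)
    print(n,{k:np.round(v,3).tolist() for k,v in c.items()},(d>0).mean())
E
```

```text
pics
{'time': 0.0, 'joints': [0.922, 0.259, 1.536, -0.0, 1.348, -0.203], 'dq': [0.001, -0.0, 0.001, 0.0, -0.001, -0.001], 'joint_torque': [0.0, -44.603, -29.057, -0.0, 0.012, 0.0], 'ee_pos': [0.237, 0.496, 0.205], 'tcp_rot': [0.221, 0.975, -0.001, -0.0], 'force': [0.582, -0.211, -0.623], 'moment': [-0.004, -0.002, -0.026], 'finger_force': 0.0, 'grip_width': 0.085}
scene {'mtx': [[509.882, 0.0, 321.535], [0.0, 509.882, 194.863], [0.0, 0.0, 1.0]], 'k1': 0.034, 'R': [[0.491, 0.871, -0.003], [0.702, -0.397, -0.591], [-0.516, 0.288, -0.807]], 't': [-0.194, -0.298, 1.409]} 0.9958984375
side {'mtx': [[427.934, 0.0, 325.673], [0.0, 427.934, 198.571], [0.0, 0.0, 1.0]], 'k1': -0.098, 'R': [[0.703, -0.711, 0.02], [-0.411, -0.429, -0.804], [0.58, 0.558, -0.594]], 't': [-0.34, 0.219, 0.699]} 0.99602734375
wrist {'mtx': [[315.157, 0.0, 322.432], [0.0, 315.157, 200.838], [0.0, 0.0, 1.0]], 'k1': -0.047, 'T_tool_cam': [[0.0, -0.946, -0.325, 0.084], [1.0, 0.0, -0.0, -0.001], [0.0, -0.325, 0.946, -0.169], [0.0, 0.0, 0.0, 1.0]]} 0.99589453125
```

View pics/scene0.png

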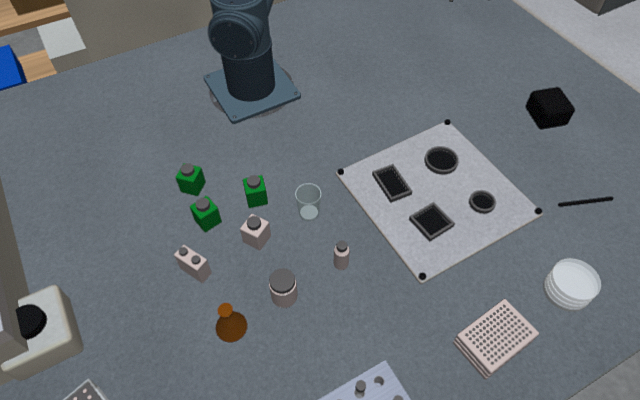

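View pics/side0.png

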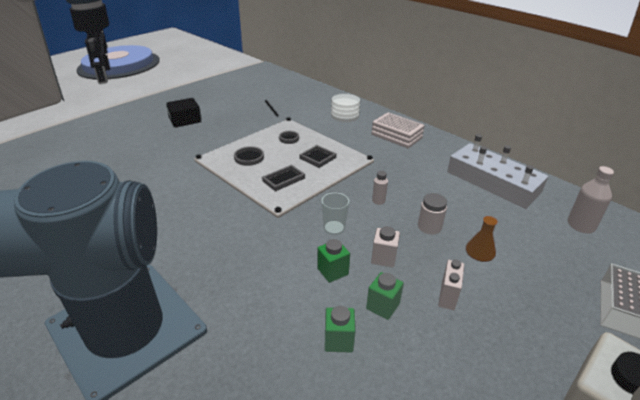

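Scene view: candidates are the wide jar (283,287), small bottle (342,255; rack vials near (360,387) are look-alikes), white square bottle (255,231; green look-alikes at (190,180), (206,213), (255,190)) and cartridge (192,262; the only oblong one). Nests are wide (442,159), small (483,201), square (432,221) and oblong (393,182). The beaker is at (308,200) and the flask at (231,322). I choose the white ones, next measuring them and checking one close crop.

```bash
cat > h.py <<'E'
import cv2,numpy as np
from plant import vision
def rays(n,uv):
    c=vision.get_calibration(n);K=np.array(c["mtx"]);uv=np.asarray(uv,float).reshape(-1,1,2)
    p=cv2.undistortPoints(uv,K,np.array([c["k1"],0,0,0,0.]))[:,0]
    return np.c_[p,np.ones(len(p))],c
def onplane(n,uv,z):
    r,c=rays(n,uv);R=np.array(c["R"]);o=-R.T@np.array(c["t"]);d=r@R
    return o+d*((z-o[2])/d[:,2])[:,None]
def cloud(n,depth):
    v,u=np.mgrid[0:400,0:640];r,c=rays(n,np.stack([u,v],-1));R=np.array(c["R"])
    return ((r*depth.reshape(-1,1)-np.array(c["t"]))@R).reshape(400,640,3)
E
cat > m.py <<'E'
from h import *
ob={"scene":dict(jar=(283,287),small=(342,255),sq=(255,231),cart=(192,262),beaker=(308,200),flask=(231,322),gA=(255,190),gB=(206,213)),
"side":dict(jar=(432,213),small=(380,187),sq=(386,246),cart=(452,284),beaker=(335,213),flask=(483,240),gA=(334,260),gB=(385,294))}
ne={"scene":dict(wide=(442,159),small=(483,201),sq=(432,221),obl=(393,182)),"side":dict(wide=(249,156),small=(289,137),sq=(318,156),obl=(284,178))}
H=dict(jar=.074,small=.078,sq=.072,cart=.070,beaker=.075,flask=.084,gA=.072,gB=.072)
for n in ("scene","side"):
    d=np.load(f"pics/{n}0.npy");im=cv2.imread(f"pics/{n}0.png");P=cloud(n,d);z=P[...,2]
    k,lab,st,ce=cv2.connectedComponentsWithStats(((z>.02)&(z<.12)).astype(np.uint8))
    for o,(u,v) in ob[n].items():
        l=lab[v,u]; m=lab==l
        t=m&(z>H[o]-.006)
        uv=np.argwhere(t)[:,::-1]
        if l==0 or len(uv)<5: print(n,o,"none",l,len(uv));continue
        q=onplane(n,uv,H[o]); (c,s,a)=cv2.minAreaRect((q[:,:2]*1000).astype(np.float32))
        b=P[m]; body=(b[:,:2]*1000).astype(np.float32); cb=cv2.minAreaRect(body)
        print(n,o,"zmax %.3f"%z[m].max(),"top",np.round(c),np.round(s),round(a), "body",np.round(cb[0]),np.round(cb[1]),round(cb[2]))
    g=cv2.cvtColor(im,cv2.COLOR_BGR2GRAY)
    k,lab,st,ce=cv2.connectedComponentsWithStats((g<150).astype(np.uint8))
    for o,(u,v) in ne[n].items():
        m=lab==lab[v,u]; uv=np.argwhere(m)[:,::-1]
        q=P[m]; rim=q[(q[:,2]>.021)&(q[:,2]<.031)]
        f=lambda a:[np.round(x,1) for x in cv2.minAreaRect((a[:,:2]*1000).astype(np.float32))]
        print(n,"nest",o,len(uv),"rim",f(rim),"outline@rim",f(onplane(n,uv,.026)),np.round(np.percentile(q[:,2],[2,50,98]),3))
E
python3 m.py
python3 -c "
import cv2;im=cv2.imread('pics/scene0.png')
cv2.imwrite('pics/crop0.png',cv2.resize(im[130:350,160:560],None,fx=2,fy=2,interpolation=3))"
```

```text
scene jar zmax 0.078 top [ 602. -204.] [48. 51.] 60 body [ 603. -203.] [51. 54.] 45
scene small zmax 0.081 top [595. -66.] [18. 23.] 60 body [596. -66.] [31. 27.] 56
scene sq zmax 0.074 top [ 453. -194.] [27. 32.] 66 body [ 452. -194.] [47. 48.] 31
scene cart zmax 0.072 top [ 463. -338.] [53. 18.] 24 body [ 460. -338.] [65. 32.] 25
scene beaker none 0 5445
scene flask zmax 0.088 top [ 610. -322.] [25. 27.] 67 body [ 615. -323.] [48. 39.] 83
scene gA zmax 0.076 top [ 354. -149.] [26. 31.] 65 body [ 353. -149.] [46. 49.] 76
scene gB zmax 0.075 top [ 357. -269.] [27. 32.] 69 body [ 354. -269.] [50. 46.] 11
scene nest wide 808 rim [array([479.3, 281.6]), array([78.4, 78.4]), np.float64(12.7)] outline@rim [array([483.3, 278.1]), array([80.4, 89.2]), np.float64(53.9)] [0.01  0.017 0.028]
scene nest small 539 rim [array([623.7, 287.5]), array([56.2, 58.1]), np.float64(21.3)] outline@rim [array([626.5, 282.5]), array([58.5, 67.4]), np.float64(16.3)] [0.011 0.018 0.028]
scene nest sq 1060 rim [array([609.4, 156.9]), array([70.8, 75.6]), np.float64(3.9)] outline@rim [array([612.9, 152.8]), arr
[... 917 characters left out ...]
m [array([476.7, 279.3]), array([76.2, 77.1]), np.float64(12.9)] outline@rim [array([472.5, 273.3]), array([98.5, 75.9]), np.float64(51.5)] [0.014 0.019 0.028]
side nest small 238 rim [array([619.7, 283.9]), array([55.1, 55.4]), np.float64(59.8)] outline@rim [array([614.4, 276.6]), array([70.5, 58.8]), np.float64(46.5)] [0.013 0.02  0.029]
side nest sq 539 rim [array([607.4, 154.4]), array([74.4, 72.3]), np.float64(3.7)] outline@rim [array([601.4, 147.6]), array([87.4, 84.6]), np.float64(5.1)] [0.013 0.019 0.029]
side nest obl 689 rim [array([475.9, 137.7]), array([59. , 92.4]), np.float64(85.5)] outline@rim [array([471.2, 131.9]), array([ 72.9, 101.3]), np.float64(84.8)] [0.013 0.019 0.028]
```

View pics/crop0.png

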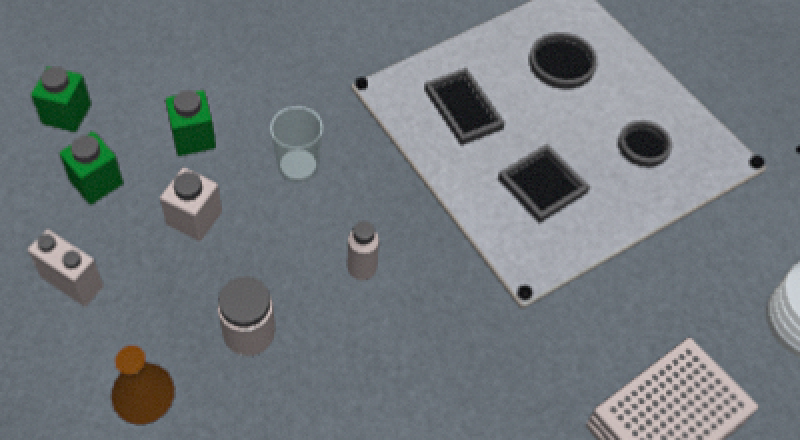

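The crop confirms the picks: white square bottle (190,203), cartridge (65,265), jar (246,315) and small bottle (363,250), with the green ones separate. Sizes measured in both views match the given ones. Averaged positions in mm:

| Item | Position (x, y) | Angle |
|---|---|---|
| cartridge | (457,-340) | long axis 25.5° |
| square bottle | (450,-196) | 31° |
| jar | (599,-205) | – |
| small bottle | (592,-68) | – |
| nest oblong | (476,139) | about -4° |
| nest square | (608,155) | 4° |
| nest wide | (478,280) | – |
| nest small | (622,286) | – |

The cartridge goes first.

```bash
python3 -m pendant '{"steps":[[[1,-2,0],[0,0,1],1],[[4,-15,0],[0,0,10.2],1],[[4,-15,0],[0,0,10.2],1],[[4,-15,0],[0,0,10.2],1],[[4,-15,0],[0,0,10.2],1],[[4,-15,0],[0,0,10.2],1],[[4,-15,0],[0,0,10.2],1],[[4,-15,0],[0,0,10.2],1],[[4,-15,0],[0,0,10.2],1],[[4,-15,0],[0,0,10.2],1],[[4,-15,0],[0,0,10.2],1],[[4,-15,0],[0,0,10.2],1]]}' 40
```

```text
time: 1.15
ee_pos: [0.3546, 0.0539, 0.2056]
tcp_rot: [-0.221, 0.975, -0.0, 0.0]
force: [0.8, -0.4, -0.2]
grip_width: 0.0855
finger_force: 0.0
```

```bash
python3 -m pendant '{"steps":[[[3.35,-12.85,0],[0,0,0],1],[[3.35,-12.85,0],[0,0,0],1],[[3.35,-12.85,0],[0,0,0],1],[[3.35,-12.85,0],[0,0,0],1],[[3.35,-12.85,0],[0,0,0],1],[[3.35,-12.85,0],[0,0,0],1],[[3.35,-12.85,0],[0,0,0],1],[[3.35,-12.85,0],[0,0,0],1],[[3.35,-12.85,0],[0,0,0],1],[[3.35,-12.85,0],[0,0,0],1],[[3.35,-12.85,0],[0,0,0],1],[[3.35,-12.85,0],[0,0,0],1]]}'
cat > w.py <<'E'
import sys
from h import *
from plant import monitor
from scipy.spatial.transform import Rotation as Ro
def wrist(name):
    s=monitor.state();p,d=vision.camera("wrist");cv2.imwrite(f"pics/{name}.png",p[:,:,::-1])
    v,u=np.mgrid[0:400,0:640];r,c=rays("wrist",np.stack([u,v],-1));T=np.array(c["T_tool_cam"])
    q=r*d.reshape(-1,1);q=q@T[:3,:3].T+T[:3,3];q=q@Ro.from_quat(s["tcp_rot"]).as_matrix().T+s["ee_pos"]
    return p,d,q.reshape(400,640,3),s
if __name__=="__main__":
    p,d,P,s=wrist(sys.argv[1]);x,y,lo,hi=map(float,sys.argv[2:6])
    m=(np.hypot(P[...,0]-x,P[...,1]-y)<.06)&(P[...,2]>lo)&(P[...,2]<hi)&(d>.05)
    k,lab,st,ce=cv2.connectedComponentsWithStats(m.astype(np.uint8))
    print(np.round(s["ee_pos"],4),"tool y deg",np.degrees(Ro.from_quat(s["tcp_rot"]).as_matrix()[:2,1])/57.3)
    for i in range(1,k):
        if st[i,4]>60:
            q=P[lab==i];print(st[i,4],[np.round(a,1) for a in cv2.minAreaRect((q[:,:2]*1000).astype(np.float32))],np.round(np.median(q[:,2]),3),np.round(ce[i]))
E
python3 w.py w1 .457 -.34 .052 .09
```

```text
time: 2.15
ee_pos: [0.455, -0.3306, 0.2044]
tcp_rot: [-0.219, 0.976, 0.001, -0.0]
force: [0.3, 0.2, 1.0]
grip_width: 0.0854
finger_force: 0.0
[ 0.455  -0.3306  0.2044] tool y deg [-0.42797629  0.90370617]
1786 [array([ 455.6, -340.1]), array([64.5, 30. ]), np.float64(26.7)] 0.061 [314. 174.]
```

View pics/w1.png

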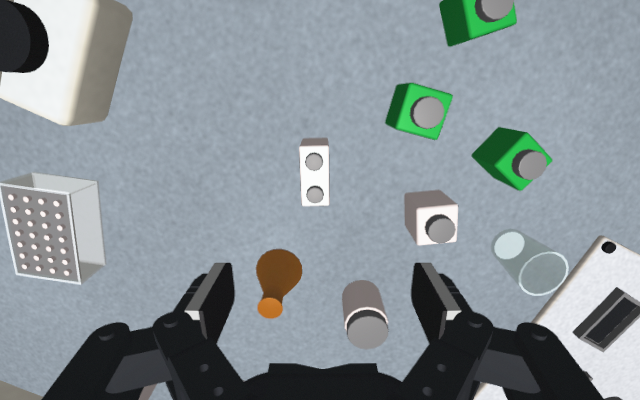

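Wrist view: the cartridge is upright at (314,174), and the fingers' gap is clear of the flask (279,275). The wrist measurement (455.6,-340.1, 26.7°) agrees with mine. Next, measure the other containers from here too.

```bash
python3 w.py w2 .45 -.196 .05 .09;python3 w.py w3 .6 -.205 .05 .09; python3 w.py w3 .441 -.066 .05 .09
```

```text
[ 0.4549 -0.3293  0.2047] tool y deg [-0.42908993  0.90317736]
1693 [array([ 448.1, -196. ]), array([46.1, 46.1]), np.float64(30.5)] 0.059 [435. 223.]
[ 0.4549 -0.3287  0.2051] tool y deg [-0.42994875  0.90277001]
1665 [array([ 596.4, -204.7]), array([51.1, 50.8]), np.float64(67.0)] 0.074 [364. 324.]
[ 0.4551 -0.3283  0.2054] tool y deg [-0.43056943  0.902475  ]
1902 [array([443.8, -63.3]), array([58.1, 56.6]), np.float64(76.7)] 0.066 [536. 268.]
```

```bash
python3 -m pendant '{"steps":[[[0.03,-0.39,0],[0,0,0.2],1],[[0.03,-0.39,-0.7],[0,0,0.2],1],[[0.03,-0.39,-1.4],[0,0,0.2],1],[[0.03,-0.39,-2.1],[0,0,0.2],1],[[0.03,-0.39,-2.8],[0,0,0.2],1],[[0.03,-0.39,-3.5],[0,0,0.2],1],[[0.03,-0.39,-4.2],[0,0,0.2],1],[[0.03,-0.39,-4.8],[0,0,0.2],1],[[0.03,-0.39,-5.3],[0,0,0.2],1],[[0.03,-0.39,-5.6],[0,0,0.2],1],[[0.03,-0.39,-5.83],[0,0,0.2],1],[[0.03,-0.39,-5.83],[0,0,0.2],1]]}'
python3 -m pendant '{"steps":[[[0,0,0],[0,0,0],0.6],[[0,0,0],[0,0,0],0.4],[[0,0,0],[0,0,0],0.2],[[0,0,0],[0,0,0],0],[[0,0,0],[0,0,0],0],[[0,0,0],[0,0,0],0],[[0,0,0],[0,0,0],0],[[0,0,0],[0,0,0],0],[[0,0,0],[0,0,0],0],[[0,0,0],[0,0,0],0]]}' 40
```

```text
time: 3.35
ee_pos: [0.456, -0.3403, 0.0299]
tcp_rot: [-0.229, 0.973, 0.001, -0.0]
force: [-0.6, 0.5, 0.4]
grip_width: 0.0854
finger_force: 0.0
time: 4.18
ee_pos: [0.4566, -0.3418, 0.0315]
tcp_rot: [-0.229, 0.973, -0.0, 0.0]
force: [-1.3, 1.2, 5.9]
grip_width: 0.028
finger_force: 39.3
```

```bash
python3 -m pendant '{"steps":[[[0,0,0.3],[0,0,0],0],[[0,0,0.8],[0,0,0],0],[[0,0,1.5],[0,0,0],0],[[0,0,2.3],[0,0,0],0],[[0,0,3.1],[0,0,0],0],[[0,0,3.9],[0,0,0],0],[[0,0,4.6],[0,0,0],0],[[0,0,5.1],[0,0,0],0],[[0,0.4,5.4],[0,0,0],0],[[0,1,5.6],[0,0,-0.5],0],[[0.1,1.8,5.6],[0,0,-1],0],[[0.1,2.6,5.6],[0,0,-1.5],0]]}'
python3 -m pendant '{"steps":[[[0,1,0],[0,0,-0.5],0],[[0,2,0],[0,0,-1],0],[[0.1,3,0],[0,0,-1.5],0],[[0.1,4,0],[0,0,-2],0],[[0.2,5,0],[0,0,-2.5],0],[[0.2,6,0],[0,0,-3],0],[[0.3,7,0],[0,0,-3.5],0],[[0.3,8,0],[0,0,-4],0],[[0.4,9,0],[0,0,-4.5],0],[[0.4,10,0],[0,0,-4.5],0],[[0.5,10.8,0],[0,0,-4.5],0],[[0.5,11.4,0],[0,0,-4.5],0]]}'
```

```text
time: 5.18
ee_pos: [0.4592, -0.2621, 0.1987]
tcp_rot: [-0.163, 0.987, 0.0, 0.0]
force: [0.3, 0.4, -0.7]
grip_width: 0.0279
finger_force: 39.6
time: 6.18
ee_pos: [0.4731, 0.0813, 0.1983]
tcp_rot: [0.03, 1.0, 0.0, -0.001]
force: [-1.0, -0.6, -1.1]
grip_width: 0.0278
finger_force: 39.6
```

```bash
python3 w.py w4 .4765 .139 .021 .032;python3 w.py w5 .608 .155 .021 .032;python3 w.py w5 .478 .28 .021 .032;python3 w.py w5 .622 .286 .021 .032
```

```text
[0.4731 0.0813 0.1983] tool y deg [0.06030406 0.99810591]
1205 [array([476. , 140.2]), array([56.8, 89.7]), np.float64(84.9)] 0.026 [378. 168.]
[0.4727 0.0836 0.1983] tool y deg [0.059404   0.99815576]
603 [array([607.1, 161.4]), array([71.5, 57.9]), np.float64(4.8)] 0.026 [400. 266.]
[0.4728 0.0816 0.1982] tool y deg [0.05813416 0.99823431]
1145 [array([476.8, 281.3]), array([79.8, 78.4]), np.float64(67.5)] 0.026 [501. 165.]
[0.4731 0.08   0.1983] tool y deg [0.05863324 0.99820581]
628 [array([620.9, 286. ]), array([57.4, 56.7]), np.float64(43.8)] 0.026 [492. 276.]
```

View pics/w5.png

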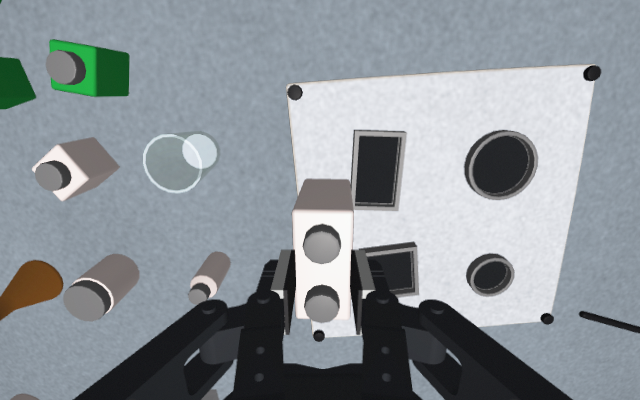

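Wrist view: the cartridge is held upright at (322,260). The oblong nest is at (378,168), measured at (476,140) with its long axis at -5°. Now move over the nest.

```bash
python3 -m pendant '{"steps":[[[0.02,0.4,0],[0,0,-0.1],0],[[0.05,0.9,0],[0,0,-0.2],0],[[0.1,1.4,-0.3],[0,0,-0.3],0],[[0.1,1.8,-0.8],[0,0,-0.3],0],[[0.1,2,-1.4],[0,0,-0.3],0],[[0.1,2,-2],[0,0,-0.3],0],[[0.1,2,-2.6],[0,0,-0.3],0],[[0.1,2,-3],[0,0,-0.3],0],[[0.1,2,-3],[0,0,-0.3],0],[[0.1,2,-3],[0,0,-0.3],0]]}'
python3 w.py w6 .476 .14 .12 .145
```

```text
time: 7.22
ee_pos: [0.4768, 0.1375, 0.1082]
tcp_rot: [0.045, 0.999, -0.0, -0.001]
force: [0.5, 0.4, -1.9]
grip_width: 0.028
finger_force: 39.7
[0.4768 0.1375 0.1082] tool y deg [0.08927869 0.99593257]
5406 [array([476.6, 137. ]), array([40.9, 64.5]), np.float64(86.1)] 0.137 [323. 252.]
```

```bash
python3 -m pendant '{"steps":[[[0,0.1,-0.4],[0,0,0],0],[[0,0.1,-0.8],[0,0,0],0],[[0,0.1,-1.2],[0,0,0],0],[[0,0.1,-1.5],[0,0,0],0],[[0,0.1,-1.7],[0,0,0],0],[[0,0.1,-1.85],[0,0,0],0],[[0,0.1,-1.95],[0,0,0],0],[[0,0.1,-2.02],[0,0,0],0],[[0,0.1,-2.02],[0,0,0],0],[[0,0.1,-2.02],[0,0,0],0]]}'
```

```text
time: 8.1
ee_pos: [0.4775, 0.1415, 0.0483]
tcp_rot: [0.044, 0.999, 0.0, 0.0]
force: [-0.2, -0.3, -1.2]
grip_width: 0.0277
finger_force: 39.7
```

```bash
python3 -m pendant '{"steps":[[[0,0,-0.05],[0,0,0],0],[[0,0,-0.05],[0,0,0],0],[[0,0,-0.05],[0,0,0],0.4],[[0,0,-0.05],[0,0,0],0.6],[[0,0,-0.05],[0,0,0],0.8],[[0,0,-0.05],[0,0,0],1],[[0,0,-0.05],[0,0,0],1],[[0,0,-0.05],[0,0,0],1],[[0,0,-0.05],[0,0,0],1],[[0,0,-0.05],[0,0,0],1],[[0,0,-0.05],[0,0,0],1]]}'
python3 -m pendant '{"steps":[[[0,0,0.3],[0,0,0],1],[[0,0,0.8],[0,0,0],1],[[0,0,1.5],[0,0,0],1],[[0,0,2.3],[0,0,0],1],[[0,0,3.1],[0,0,0],1],[[0,0,3.9],[0,0,0],1],[[0,0,4.6],[0,0,0],1],[[0,0,5.1],[0,0,0],1],[[0,-0.5,5.1],[0,0,-1],1],[[0,-1.5,5.1],[0,0,-2],1],[[0,-2.5,5.1],[0,0,-3],1],[[0,-3.5,5.1],[0,0,-4],1]]}'
python3 w.py w7 .476 .14 .06 .095
```

```text
time: 9.02
ee_pos: [0.4773, 0.1415, 0.0465]
tcp_rot: [0.044, 0.999, 0.0, -0.0]
force: [0.7, 1.0, -0.1]
grip_width: 0.0855
finger_force: 0.0
time: 10.02
ee_pos: [0.4771, 0.0357, 0.2005]
tcp_rot: [0.218, 0.976, 0.0, 0.001]
force: [0.5, -0.4, 0.5]
grip_width: 0.0857
finger_force: 0.0
[0.4771 0.0357 0.2005] tool y deg [0.42584093 0.9047166 ]
2525 [array([478.5, 143.3]), array([31.4, 64.6]), np.float64(84.6)] 0.076 [426. 136.]
```

View pics/w7.png

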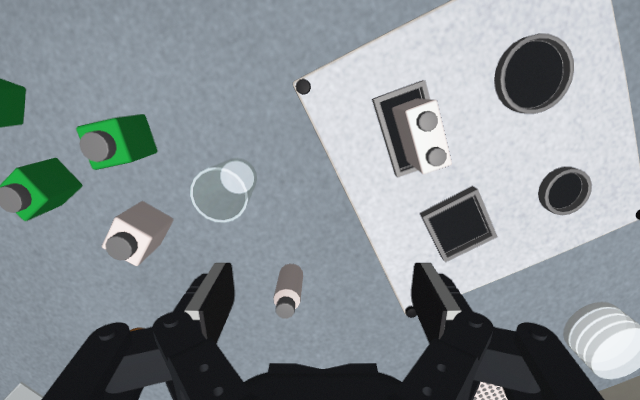

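Wrist view: the cartridge stands in its nest at (426,136). Its top is at 0.076 and its centre is within 3 mm. The square bottle is next.

```bash
python3 -m pendant '{"steps":[[[-0.1,-1,0],[0,0,-1],1],[[-0.95,-7.6,0],[0,0,-6.8],1],[[-0.95,-7.6,0],[0,0,-6.8],1],[[-0.95,-7.6,0],[0,0,-6.8],1],[[-0.95,-7.6,0],[0,0,-6.8],1],[[-0.95,-7.6,0],[0,0,-6.8],1],[[-0.95,-7.6,0],[0,0,-6.8],1],[[-0.95,-7.6,0],[0,0,-6.8],1],[[-0.95,-7.6,0],[0,0,-6.8],1],[[-0.95,-7.6,0],[0,0,-6.8],1],[[-0.95,-7.6,0],[0,0,-6.8],1],[[-0.95,-7.6,0],[0,0,-6.8],1]]}'
python3 w.py w8 .449 -.196 .05 .09; python3 w.py w9 .598 -.205 .05 .09;python3 w.py w9 .592 -.068 .05 .09
```

```text
time: 11.07
ee_pos: [0.449, -0.1903, 0.1997]
tcp_rot: [0.492, 0.871, 0.0, 0.0]
force: [-0.1, 0.0, -0.6]
grip_width: 0.0853
finger_force: 0.0
[ 0.449  -0.1903  0.1997] tool y deg [0.85638457 0.51619583]
1941 [array([ 448.2, -194.1]), array([45.9, 45.2]), np.float64(30.6)] 0.059 [320. 180.]
[ 0.449  -0.1904  0.1997] tool y deg [0.85642915 0.51612187]
1612 [array([ 594.4, -200.1]), array([49.8, 44.2]), np.float64(30.4)] 0.074 [433. 253.]
[ 0.449  -0.1906  0.1996] tool y deg [0.85659073 0.51585367]
1030 [array([588.1, -66.3]), array([26.5, 31.3]), np.float64(8.8)] 0.067 [510. 147.]
```

```bash
python3 -m pendant '{"steps":[[[0,-0.15,0],[0,0,0],1],[[0,-0.15,-0.7],[0,0,0],1],[[0,-0.15,-1.4],[0,0,0],1],[[0,-0.15,-2.1],[0,0,0],1],[[0,-0.15,-2.8],[0,0,0],1],[[0,-0.15,-3.5],[0,0,0],1],[[0,-0.15,-4.2],[0,0,0],1],[[0,-0.15,-4.8],[0,0,0],1],[[0,-0.15,-5.2],[0,0,0],1],[[0,-0.15,-5.5],[0,0,0],1],[[0,-0.15,-5.65],[0,0,0],1],[[0,-0.15,-5.65],[0,0,0],1]]}'
python3 -m pendant '{"steps":[[[0,0,0],[0,0,0],0.7],[[0,0,0],[0,0,0],0.5],[[0,0,0],[0,0,0],0.3],[[0,0,0],[0,0,0],0],[[0,0,0],[0,0,0],0],[[0,0,0],[0,0,0],0],[[0,0,0],[0,0,0],0],[[0,0,0],[0,0,0],0],[[0,0,0],[0,0,0],0]]}' 40
```

```text
time: 12.22
ee_pos: [0.4484, -0.1959, 0.0293]
tcp_rot: [0.493, 0.87, 0.0, -0.001]
force: [-0.1, -0.3, -0.4]
grip_width: 0.0856
finger_force: 0.0
time: 12.97
ee_pos: [0.4504, -0.1967, 0.032]
tcp_rot: [0.493, 0.87, -0.0, 0.002]
force: [0.3, 2.5, 11.3]
grip_width: 0.0281
finger_force: 41.6
```

Width 28 mm, where the body is 46 mm: this looks like a grip on the cap, or something else. Looking before lifting.

Run:
```python
from h import *
a,d=vision.camera("wrist");s,d2=vision.camera("scene");si,d3=vision.camera("side")
im=np.hstack([cv2.resize(a[100:400,160:480],(400,375)),cv2.resize(s[150:300,160:320],(400,375))])
im2=cv2.resize(si[160:310,290:610],(800,375))
cv2.imwrite("pics/g2.png",cv2.resize(np.vstack([im,im2]),(640,600))[:,:,::-1])
```

```text
(no output)
```

View pics/g2.png

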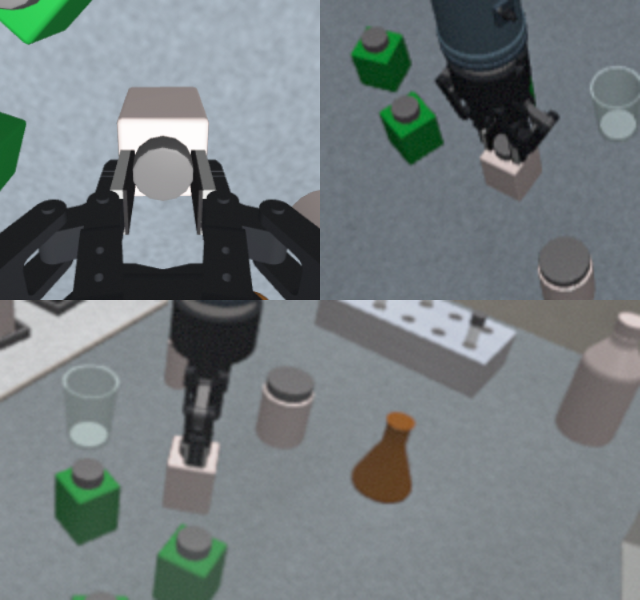

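Picture: the fingers hold the cap (top left, (163,170)) with their tips on the body's shoulder. The bottle is upright. I'll measure where the tips really are in the tool frame and release.

```bash
cat > tip.py <<'E'
from w import *
p,d,P,s=wrist("tip");R=Ro.from_quat(s["tcp_rot"]).as_matrix()
q=(P-s["ee_pos"])@R
dark=(p.max(2)<110)&(d>.02)&(np.abs(q[...,0])<.014)&(np.abs(q[...,1])<.06)&(q[...,2]>-.06)
for sgn in(-1,1):
    t=q[dark&(q[...,1]*sgn>.008)];print(sgn,len(t),"tool z max pct",np.round(np.percentile(t[:,2],[50,90,98,100]),3),"y",np.round(np.percentile(t[:,1],[2,50,98]),3))
print(s["grip_width"],np.round(s["ee_pos"],4))
E
python3 tip.py
python3 -m pendant '{"steps":[[[0,0,0],[0,0,0],0.5],[[0,0,0],[0,0,0],0.8],[[0,0,0],[0,0,0],1],[[0,0,0],[0,0,0],1],[[0,0,0],[0,0,0],1],[[0,0,0],[0,0,0],1],[[0,0,0],[0,0,0],1],[[0,0,0],[0,0,0],1]]}'; python3 tip.py
python3 w.py w10 .449 -.196 .05 .09
```

```text
-1 1263 tool z max pct [-0.047 -0.035 -0.031 -0.028] y [-0.028 -0.018 -0.01 ]
1 1244 tool z max pct [-0.047 -0.035 -0.032 -0.029] y [0.009 0.017 0.027]
0.028741709733143266 [ 0.4504 -0.1967  0.032 ]
time: 13.83
ee_pos: [0.4487, -0.196, 0.0299]
tcp_rot: [0.493, 0.87, 0.0, -0.0]
force: [0.1, 0.0, 0.7]
grip_width: 0.0854
finger_force: 0.0
-1 1273 tool z max pct [-0.051 -0.041 -0.035 -0.031] y [-0.056 -0.043 -0.009]
1 1277 tool z max pct [-0.051 -0.041 -0.034 -0.031] y [0.009 0.042 0.055]
0.08540608363273965 [ 0.4487 -0.196   0.0299]
[ 0.4487 -0.196   0.0299] tool y deg [0.85749372 0.51435125]
7589 [array([ 448.5, -194.7]), array([46.3, 46.9]), np.float64(31.2)] 0.059 [325. 258.]
1163 [array([ 409.7, -217.6]), array([14. , 22.9]), np.float64(67.4)] 0.082 [219. 286.]
1168 [array([ 485.4, -172.2]), array([22.9, 14.3]), np.float64(83.7)] 0.082 [426. 286.]
```

View pics/w10.png

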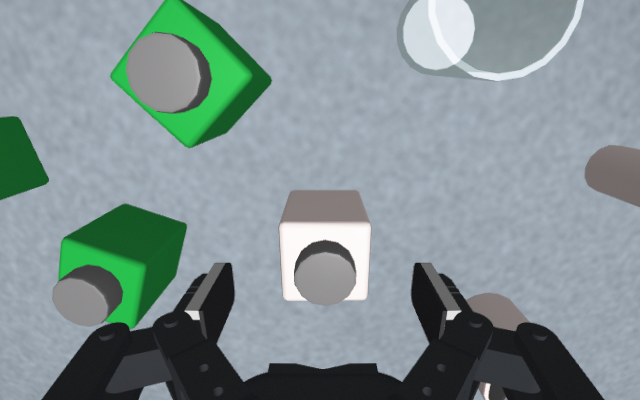

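The bottle stands unharmed at (325,258). The fingertips really end about 28 mm behind the reported TCP: the tips measure 0.061 where the TCP reads 0.032. So I go about 20 mm lower than planned, with TCP z at about 0.010.

```bash
python3 -m pendant '{"steps":[[[0,0,-0.2],[0,0,0],1],[[0,0,-0.4],[0,0,0],1],[[0,0,-0.6],[0,0,0],1],[[0,0,-0.67],[0,0,0],1],[[0,0,-0.67],[0,0,0],0.7],[[0,0,-0.67],[0,0,0],0.5],[[0,0,-0.67],[0,0,0],0.3],[[0,0,-0.67],[0,0,0],0],[[0,0,-0.67],[0,0,0],0],[[0,0,-0.67],[0,0,0],0],[[0,0,-0.67],[0,0,0],0],[[0,0,-0.67],[0,0,0],0]]}' 40
```

```text
time: 14.93
ee_pos: [0.4491, -0.1962, 0.0102]
tcp_rot: [0.493, 0.87, -0.0, 0.0]
force: [0.3, 0.2, 2.4]
grip_width: 0.0453
finger_force: 41.9
```

```bash
python3 -m pendant '{"steps":[[[0,0,0.3],[0,0,0],0],[[0,0,0.8],[0,0,0],0],[[0,0,1.5],[0,0,0],0],[[0,0,2.3],[0,0,0],0],[[0,0,3.1],[0,0,0],0],[[0,0,3.9],[0,0,0],0],[[0,0,4.6],[0,0,0],0],[[0,0,5.1],[0,0,0],0],[[0.1,0.2,5.4],[0,0,0],0],[[0.3,0.7,5.6],[0,0,-0.5],0],[[0.6,1.4,5.6],[0,0,-1],0],[[0.9,2.1,5.6],[0,0,-1.5],0]]}'
python3 -m pendant '{"steps":[[[0.4,0.9,0],[0,0,-0.5],0],[[0.8,1.8,0],[0,0,-1],0],[[1.2,2.7,0],[0,0,-1.5],0],[[1.6,3.6,0],[0,0,-2],0],[[2,4.5,0],[0,0,-2.5],0],[[2.4,5.4,0],[0,0,-3],0],[[2.8,6.3,0],[0,0,-3.5],0],[[3.2,7.2,0],[0,0,-3.7],0],[[3.6,8,0],[0,0,-3.7],0],[[4,8.8,0],[0,0,-3.7],0],[[4.3,9.4,0],[0,0,-3.7],0],[[4.4,9.63,0],[0,0,-3.7],0]]}'
```

```text
time: 15.93
ee_pos: [0.4758, -0.1321, 0.1782]
tcp_rot: [0.55, 0.835, 0.0, -0.0]
force: [0.3, -0.3, -2.3]
grip_width: 0.0449
finger_force: 41.4
time: 16.93
ee_pos: [0.6077, 0.1592, 0.177]
tcp_rot: [0.675, 0.738, -0.0, -0.001]
force: [-0.4, -0.9, -2.1]
grip_width: 0.0451
finger_force: 41.4
```

```bash
python3 -m pendant '{"steps":[[[0,-0.1,-0.3],[0,0,0],0],[[0,-0.1,-0.8],[0,0,0],0],[[0,-0.1,-1.4],[0,0,0],0],[[0,-0.1,-2],[0,0,0],0],[[0,-0.1,-2.6],[0,0,0],0],[[0,-0.1,-3.1],[0,0,0],0],[[0,-0.1,-3.5],[0,0,0],0],[[0,-0.1,-3.5],[0,0,0],0],[[0,-0.1,-3.5],[0,0,0],0]]}'
python3 w.py w11 .608 .156 .11 .135;python3 w.py w12 .608 .156 .021 .032
```

```text
time: 17.68
ee_pos: [0.6069, 0.152, 0.0721]
tcp_rot: [0.676, 0.737, -0.001, -0.001]
force: [-0.5, -0.4, -1.1]
grip_width: 0.0453
finger_force: 41.4
[0.6069 0.152  0.0721] tool y deg [0.99624895 0.08564808]
11819 [array([606.5, 153.6]), array([72.8, 46.3]), np.float64(3.8)] 0.121 [322. 279.]
[0.6079 0.1523 0.0732] tool y deg [0.99623723 0.08581412]
1665 [array([607.2, 166. ]), array([70.4, 50.5]), np.float64(4.5)] 0.026 [324. 177.]
```

View pics/w11.png

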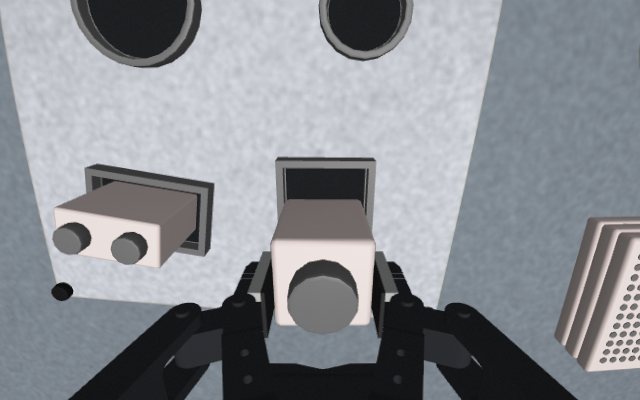

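The bottle hangs over the square nest at (322,279), centred to within 3 mm. Lowering it.

```bash
python3 -m pendant '{"steps":[[[0.03,0.09,-0.3],[0,0,0],0],[[0.03,0.09,-0.6],[0,0,0],0],[[0.03,0.09,-0.9],[0,0,0],0],[[0.03,0.09,-1.2],[0,0,0],0],[[0.03,0.09,-1.35],[0,0,0],0],[[0.03,0.09,-1.45],[0,0,0],0],[[0.03,0.09,-1.53],[0,0,0],0],[[0.03,0.09,-1.56],[0,0,0],0],[[0.03,0.09,-1.56],[0,0,0],0]]}'
python3 -m pendant '{"steps":[[[0,0,0],[0,0,0],0.7],[[0,0,0],[0,0,0],0.8],[[0,0,0],[0,0,0],1],[[0,0,0],[0,0,0],1],[[0,0,0],[0,0,0],1],[[0,0,0],[0,0,0],1],[[0,0,0.3],[0,0,0],1],[[0,0,0.8],[0,0,0],1],[[0,0,1.5],[0,0,0],1],[[0,0,2.3],[0,0,0],1],[[0,0,3.1],[0,0,0],1],[[0,0,3.9],[0,0,0],1]]}'
python3 -m pendant '{"steps":[[[0,0,0.8],[0,0,0],1],[[0,0,1.3],[0,0,0],1],[[0,-1,1.6],[0,0,0],1],[[0,-3,1.6],[0,0,0],1],[[0,-3,1.6],[0,0,0],1],[[0,-3,1.6],[0,0,0],1],[[0,-3,1.6],[0,0,0],1]]}'
python3 w.py w13 .607 .156 .06 .095
```

```text
time: 18.53
ee_pos: [0.6089, 0.1556, 0.0264]
tcp_rot: [0.676, 0.737, 0.0, 0.0]
force: [-0.3, -0.5, -0.3]
grip_width: 0.0455
finger_force: 41.5
time: 19.53
ee_pos: [0.6086, 0.1556, 0.145]
tcp_rot: [0.676, 0.737, 0.0, 0.0]
force: [-0.3, -0.5, -0.0]
grip_width: 0.0855
finger_force: 0.0
time: 20.12
ee_pos: [0.6088, 0.0646, 0.1919]
tcp_rot: [0.677, 0.736, 0.0, 0.0]
force: [0.1, -0.3, -0.5]
grip_width: 0.0855
finger_force: 0.0
[0.6088 0.0646 0.1919] tool y deg [0.99639234 0.083991  ]
2980 [array([608.9, 156.3]), array([46.5, 45.2]), np.float64(4.8)] 0.075 [332.  82.]
```

The square bottle is in its nest (top 0.075, within 2 mm). On to the small bottle.

```bash
python3 -m pendant '{"steps":[[[-0.1,-1,0],[0,0,0],1],[[-0.6,-4.4,0],[0,0,0],1],[[-0.6,-4.4,0],[0,0,0],1],[[-0.6,-4.4,0],[0,0,0],1],[[-0.6,-4.4,0],[0,0,0],1],[[-0.6,-4.4,0],[0,0,0],1],[[-0.6,-4.4,0],[0,0,0],1]]}'
python3 w.py w14 .590 -.067 .03 .09; python3 w.py w15 .597 -.204 .065 .09
```

```text
time: 20.75
ee_pos: [0.5909, -0.0647, 0.1912]
tcp_rot: [0.675, 0.737, 0.0, -0.0]
force: [-0.4, 0.4, -0.7]
grip_width: 0.0855
finger_force: 0.0
[ 0.5909 -0.0647  0.1912] tool y deg [0.99609546 0.08744432]
926 [array([591.4, -63.6]), array([31.5, 28.3]), np.float64(3.0)] 0.063 [323. 179.]
[ 0.5909 -0.0644  0.1912] tool y deg [0.99602551 0.08823754]
1504 [array([ 598.4, -202.7]), array([49.2, 48.5]), np.float64(17.1)] 0.074 [318. 305.]
```

View pics/w14.png

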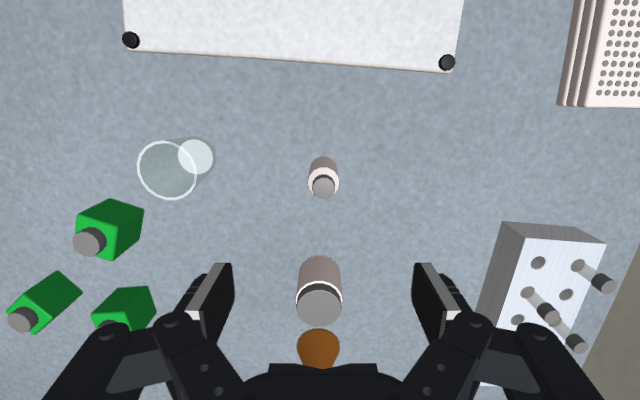

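The small bottle is at (323,179) between the fingers' paths with nothing near. Descending and gripping.

```bash
python3 -m pendant '{"steps":[[[0.02,-0.06,-0.4],[0,0,0],1],[[0.02,-0.06,-1.1],[0,0,0],1],[[0.02,-0.06,-1.8],[0,0,0],1],[[0.02,-0.06,-2.5],[0,0,0],1],[[0.02,-0.06,-3.2],[0,0,0],1],[[0.02,-0.06,-3.9],[0,0,0],1],[[0.02,-0.06,-4.6],[0,0,0],1],[[0.02,-0.06,-5.2],[0,0,0],1],[[0.02,-0.06,-5.7],[0,0,0],1],[[0.02,-0.06,-6],[0,0,0],1],[[0.02,-0.06,-6.03],[0,0,0],1],[[0.02,-0.06,-6.03],[0,0,0],1]]}'
python3 -m pendant '{"steps":[[[0,0,0],[0,0,0],0.6],[[0,0,0],[0,0,0],0.4],[[0,0,0],[0,0,0],0.2],[[0,0,0],[0,0,0],0],[[0,0,0],[0,0,0],0],[[0,0,0],[0,0,0],0],[[0,0,0],[0,0,0],0],[[0,0,0],[0,0,0],0],[[0,0,0],[0,0,0],0],[[0,0,0],[0,0,0],0]]}' 40
```

```text
time: 21.85
ee_pos: [0.5913, -0.0673, 0.01]
tcp_rot: [0.675, 0.737, -0.0, -0.0]
force: [0.4, 0.2, 0.3]
grip_width: 0.0854
finger_force: 0.0
time: 22.68
ee_pos: [0.5919, -0.0685, 0.0111]
tcp_rot: [0.676, 0.737, 0.0, 0.001]
force: [-0.3, -0.2, 5.3]
grip_width: 0.0308
finger_force: 40.0
```

```bash
python3 -m pendant '{"steps":[[[0,0,0.3],[0,0,0],0],[[0,0,0.8],[0,0,0],0],[[0,0,1.5],[0,0,0],0],[[0,0,2.3],[0,0,0],0],[[0,0,3.1],[0,0,0],0],[[0,0,3.9],[0,0,0],0],[[0,0,4.6],[0,0,0],0],[[0,0,5.1],[0,0,0],0],[[0,0.2,5.4],[0,0,0],0],[[0,0.7,5.6],[0,0,0],0],[[0.1,1.4,5.6],[0,0,0],0],[[0.2,2.2,5.6],[0,0,0],0]]}'
python3 -m pendant '{"steps":[[[0.1,0.9,0],[0,0,0],0],[[0.1,1.8,0],[0,0,0],0],[[0.2,2.7,0],[0,0,0],0],[[0.3,3.6,0],[0,0,0],0],[[0.4,4.5,0],[0,0,0],0],[[0.5,5.4,0],[0,0,0],0],[[0.6,6.3,0],[0,0,0],0],[[0.7,7.2,0],[0,0,0],0],[[0.8,8,0],[0,0,0],0],[[0.8,8.8,0],[0,0,0],0],[[0.8,9.4,0],[0,0,0],0],[[0.8,9.6,0],[0,0,0],0]]}'
```

```text
time: 23.68
ee_pos: [0.5968, -0.0011, 0.178]
tcp_rot: [0.676, 0.737, -0.0, -0.0]
force: [0.9, 0.6, -0.3]
grip_width: 0.0303
finger_force: 39.7
time: 24.68
ee_pos: [0.6192, 0.2899, 0.1767]
tcp_rot: [0.675, 0.738, -0.001, -0.001]
force: [0.7, -0.8, -0.4]
grip_width: 0.0304
finger_force: 39.7
```

```bash
python3 -m pendant '{"steps":[[[0.05,0,-0.3],[0,0,0],0],[[0.05,0,-0.8],[0,0,0],0],[[0.05,0,-1.4],[0,0,0],0],[[0.05,0,-2],[0,0,0],0],[[0.05,0,-2.6],[0,0,0],0],[[0.05,0,-3.1],[0,0,0],0],[[0.05,0,-3.4],[0,0,0],0],[[0.05,0,-3.4],[0,0,0],0],[[0.05,0,-3.4],[0,0,0],0]]}'
python3 w.py w16 .621 .286 .125 .16;python3 w.py w17 .621 .286 .021 .032
```

```text
time: 25.43
ee_pos: [0.6225, 0.285, 0.0756]
tcp_rot: [0.676, 0.737, -0.001, -0.0]
force: [0.8, 0.6, 0.3]
grip_width: 0.0303
finger_force: 39.7
[0.6225 0.285  0.0756] tool y deg [0.99624706 0.08568685]
3500 [array([621.1, 289.5]), array([26.9, 24.6]), np.float64(30.8)] 0.142 [322. 294.]
4920 [array([589.4, 282.3]), array([35.7, 28.2]), np.float64(4.6)] 0.155 [238. 320.]
4938 [array([654.9, 288. ]), array([35.4, 27.2]), np.float64(5.3)] 0.155 [408. 320.]
[0.6232 0.2854 0.0767] tool y deg [0.99623507 0.08583781]
1149 [array([620.6, 291.9]), array([57.6, 47.4]), np.float64(8.7)] 0.026 [320. 195.]
```

View pics/w16.png

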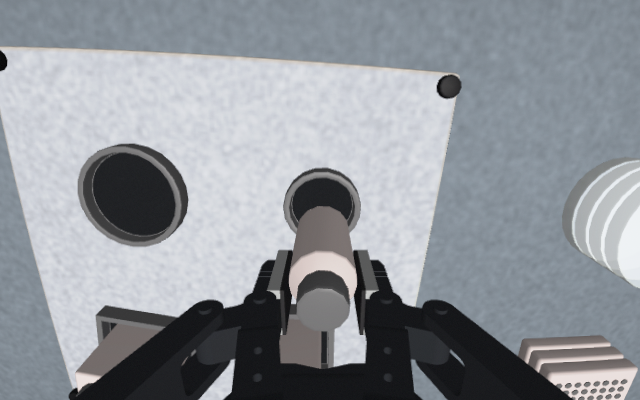

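The bottle is upright above the small nest (nest (320,195), cap (322,294)), within about 2 mm. Lowering and releasing.

```bash
python3 -m pendant '{"steps":[[[-0.02,-0.03,-0.3],[0,0,0],0],[[-0.02,-0.03,-0.6],[0,0,0],0],[[-0.02,-0.03,-0.9],[0,0,0],0],[[-0.02,-0.03,-1.2],[0,0,0],0],[[-0.02,-0.03,-1.4],[0,0,0],0],[[-0.02,-0.03,-1.52],[0,0,0],0],[[-0.02,-0.03,-1.6],[0,0,0],0],[[-0.02,-0.03,-1.63],[0,0,0],0],[[-0.02,-0.03,-1.63],[0,0,0],0]]}'
python3 -m pendant '{"steps":[[[0,0,0],[0,0,0],0.5],[[0,0,0],[0,0,0],0.7],[[0,0,0],[0,0,0],1],[[0,0,0],[0,0,0],1],[[0,0,0],[0,0,0],1],[[0,0,0],[0,0,0],1],[[0,0,0.3],[0,0,0],1],[[0,0,0.8],[0,0,0],1],[[0,0,1.5],[0,0,0],1],[[0,0,2.3],[0,0,0],1],[[0,0,3.1],[0,0,0],1],[[0,0,3.9],[0,0,0],1]]}'
python3 -m pendant '{"steps":[[[0,0,0.8],[0,0,0],1],[[0,0,1.3],[0,0,0],1],[[0,-1,1.6],[0,0,0],1],[[0,-3,1.6],[0,0,0],1],[[0,-3,1.6],[0,0,0],1],[[0,-3,1.6],[0,0,0],1],[[0,-3,1.6],[0,0,0],1]]}'
python3 w.py w18 .621 .286 .06 .1
```

```text
time: 26.28
ee_pos: [0.6223, 0.285, 0.0274]
tcp_rot: [0.676, 0.737, 0.0, 0.0]
force: [0.4, -0.1, -0.1]
grip_width: 0.0303
finger_force: 39.7
time: 27.28
ee_pos: [0.6221, 0.2849, 0.1462]
tcp_rot: [0.676, 0.737, 0.0, 0.0]
force: [0.8, 0.6, 0.2]
grip_width: 0.0851
finger_force: 0.0
time: 27.87
ee_pos: [0.6224, 0.194, 0.1933]
tcp_rot: [0.677, 0.736, 0.0, 0.0]
force: [-0.2, 0.3, -0.3]
grip_width: 0.0856
finger_force: 0.0
[0.6224 0.194  0.1933] tool y deg [0.99638256 0.0841053 ]
1106 [array([622.2, 287.6]), array([30.7, 31.2]), np.float64(51.0)] 0.093 [331.  80.]
```

```bash
python3 -m pendant '{"steps":[[[-0.1,-1,0],[0,0,0],1],[[-0.82,-13.3,0],[0,0,0],1],[[-0.82,-13.3,0],[0,0,0],1],[[-0.82,-13.3,0],[0,0,0],1],[[-0.82,-13.3,0],[0,0,0],1],[[-0.82,-13.3,0],[0,0,0],1],[[-0.82,-13.3,0],[0,0,0],1],[[-0.82,-13.3,0],[0,0,0],1],[[-0.82,-13.3,0],[0,0,0],1],[[-0.82,-13.3,0],[0,0,0],1],[[-0.82,-13.3,0],[0,0,0],1],[[-0.82,-13.3,0],[0,0,0],1]]}'
python3 w.py w19 .598 -.2045 .068 .09
```

```text
time: 28.92
ee_pos: [0.5979, -0.2051, 0.192]
tcp_rot: [0.677, 0.736, 0.0, -0.0]
force: [0.1, -0.2, 1.5]
grip_width: 0.0855
finger_force: 0.0
[ 0.5979 -0.2051  0.192 ] tool y deg [0.99638257 0.0841098 ]
2082 [array([ 598.5, -203.2]), array([49. , 48.6]), np.float64(11.6)] 0.074 [323. 183.]
```

```bash
python3 -m pendant '{"steps":[[[0.02,0.03,-0.4],[0,0,0],1],[[0.02,0.03,-1.1],[0,0,0],1],[[0.02,0.03,-1.8],[0,0,0],1],[[0.02,0.03,-2.5],[0,0,0],1],[[0.02,0.03,-3.2],[0,0,0],1],[[0.02,0.03,-3.9],[0,0,0],1],[[0.02,0.03,-4.6],[0,0,0],1],[[0.02,0.03,-5.2],[0,0,0],1],[[0.02,0.03,-5.7],[0,0,0],1],[[0.02,0.03,-6],[0,0,0],1],[[0.02,0.03,-6.05],[0,0,0],1],[[0.02,0.03,-6.05],[0,0,0],1]]}'
python3 -m pendant '{"steps":[[[0,0,0],[0,0,0],0.7],[[0,0,0],[0,0,0],0.5],[[0,0,0],[0,0,0],0.3],[[0,0,0],[0,0,0],0],[[0,0,0],[0,0,0],0],[[0,0,0],[0,0,0],0],[[0,0,0],[0,0,0],0],[[0,0,0],[0,0,0],0],[[0,0,0],[0,0,0],0]]}' 45
```

```text
time: 29.97
ee_pos: [0.5984, -0.2016, 0.0106]
tcp_rot: [0.675, 0.738, 0.0, -0.0]
force: [0.3, 0.7, -0.3]
grip_width: 0.0852
finger_force: 0.0
time: 30.72
ee_pos: [0.599, -0.2035, 0.0126]
tcp_rot: [0.676, 0.737, 0.0, 0.001]
force: [-0.6, 2.0, 5.8]
grip_width: 0.0522
finger_force: 47.1
```

```bash
python3 -m pendant '{"steps":[[[0,0,0.2],[0,0,0],0],[[0,0,0.6],[0,0,0],0],[[0,0,1.2],[0,0,0],0],[[0,0,1.9],[0,0,0],0],[[0,0,2.7],[0,0,0],0],[[0,0,3.5],[0,0,0],0],[[0,0,4.3],[0,0,0],0],[[0,0,5],[0,0,0],0],[[0,0.2,5.4],[0,0,0],0],[[-0.2,0.7,5.6],[0,0,0],0],[[-0.3,1.4,5.6],[0,0,0],0],[[-0.5,2.2,5.6],[0,0,0],0]]}'
python3 -m pendant '{"steps":[[[-0.2,0.9,0],[0,0,0],0],[[-0.4,1.8,0],[0,0,0],0],[[-0.6,2.7,0],[0,0,0],0],[[-0.9,3.6,0],[0,0,0],0],[[-1.1,4.5,0],[0,0,0],0],[[-1.3,5.4,0],[0,0,0],0],[[-1.5,6.3,0],[0,0,0],0],[[-1.8,7.2,0],[0,0,0],0],[[-2,8.1,0],[0,0,0],0],[[-2.2,9,0],[0,0,0],0],[[-2.5,10,0],[0,0,0],0],[[-2.7,11,0],[0,0,0],0]]}'
```

```text
time: 31.72
ee_pos: [0.5824, -0.136, 0.1786]
tcp_rot: [0.676, 0.737, 0.0, -0.0]
force: [-0.6, 0.4, -2.3]
grip_width: 0.0521
finger_force: 47.7
time: 32.72
ee_pos: [0.4991, 0.1947, 0.1778]
tcp_rot: [0.676, 0.737, -0.001, -0.001]
force: [1.3, -0.2, -2.6]
grip_width: 0.0524
finger_force: 47.7
```

```bash
python3 -m pendant '{"steps":[[[-0.2,0.8,0],[0,0,0],0],[[-0.4,1.5,0],[0,0,0],0],[[-0.6,2.2,0],[0,0,0],0],[[-0.75,2.7,0],[0,0,0],0],[[-0.83,2.95,-0.4],[0,0,0],0],[[-0.83,2.95,-1],[0,0,0],0],[[-0.83,2.95,-1.6],[0,0,0],0],[[-0.83,2.95,-2.2],[0,0,0],0],[[-0.83,2.95,-2.8],[0,0,0],0],[[-0.83,2.95,-3.2],[0,0,0],0],[[-0.83,2.95,-3.4],[0,0,0],0],[[-0.83,2.95,-3.4],[0,0,0],0]]}'
python3 w.py w20 .477 .281 .131 .145;python3 w.py w21 .477 .281 .021 .032
```

```text
time: 33.72
ee_pos: [0.4746, 0.2811, 0.0748]
tcp_rot: [0.676, 0.737, -0.002, -0.001]
force: [-0.5, 0.9, -2.2]
grip_width: 0.0523
finger_force: 47.7
[0.4746 0.2811 0.0748] tool y deg [0.99612664 0.08695734]
11804 [array([476.9, 282.1]), array([73.2, 50.3]), np.float64(28.1)] 0.137 [322. 301.]
[0.4757 0.2813 0.076 ] tool y deg [0.9961443  0.08684855]
1472 [array([477.1, 293.1]), array([79.3, 58. ]), np.float64(1.0)] 0.026 [327. 185.]
```

View pics/w20.png

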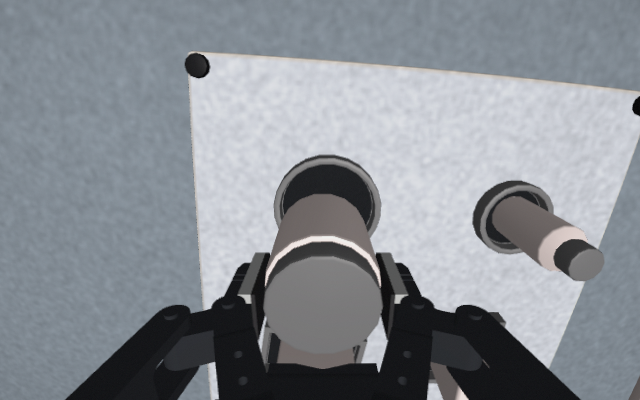

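The jar is above the wide nest (nest (327,185), cap (322,301)), aligned to within 2 mm. Lowering and releasing.

```bash
python3 -m pendant '{"steps":[[[0.05,0,-0.3],[0,0,0],0],[[0.05,0,-0.6],[0,0,0],0],[[0.05,0,-0.9],[0,0,0],0],[[0.05,0,-1.15],[0,0,0],0],[[0.05,0,-1.35],[0,0,0],0],[[0.05,0,-1.47],[0,0,0],0],[[0.05,0,-1.55],[0,0,0],0],[[0.05,0,-1.58],[0,0,0],0],[[0.05,0,-1.58],[0,0,0],0]]}'
python3 -m pendant '{"steps":[[[0,0,0],[0,0,0],0.7],[[0,0,0],[0,0,0],0.8],[[0,0,0],[0,0,0],1],[[0,0,0],[0,0,0],1],[[0,0,0],[0,0,0],1],[[0,0,0],[0,0,0],1],[[0,0,0.3],[0,0,0],1],[[0,0,0.8],[0,0,0],1],[[0,0,1.5],[0,0,0],1],[[0,0,2.3],[0,0,0],1],[[0,0,3.1],[0,0,0],1],[[0,0,3.9],[0,0,0],1]]}'
python3 -m pendant '{"steps":[[[0,0,0.8],[0,0,0],1],[[0,0,1.5],[0,0,0],1],[[0,-1,2.2],[0,0,0],1],[[0,-4,2.5],[0,0,0],1],[[0,-4,2.5],[0,0,0],1],[[0,-4,2.5],[0,0,0],1],[[0,-4,2.5],[0,0,0],1],[[0,-4,2.5],[0,0,0],1]]}'
python3 w.py w22 .477 .281 .06 .1; python3 w.py w23 .476 .14 .06 .1;python3 w.py w23 .608 .156 .06 .1;python3 w.py w23 .621 .286 .06 .1
python3 - <<'E'
from h import *
s,d=vision.camera("scene");cv2.imwrite("pics/end.png",s[:,:,::-1])
E
```

```text
time: 34.57
ee_pos: [0.4788, 0.2813, 0.0293]
tcp_rot: [0.676, 0.737, -0.0, -0.0]
force: [-0.3, -0.5, -2.2]
grip_width: 0.052
finger_force: 47.7
time: 35.57
ee_pos: [0.4786, 0.2813, 0.1482]
tcp_rot: [0.676, 0.737, 0.0, 0.0]
force: [0.5, -0.3, -0.1]
grip_width: 0.0853
finger_force: 0.0
time: 36.23
ee_pos: [0.4789, 0.1613, 0.222]
tcp_rot: [0.677, 0.736, 0.001, -0.0]
force: [0.3, 0.0, 0.1]
grip_width: 0.0852
finger_force: 0.0
[0.4789 0.1613 0.222 ] tool y deg [0.99634392 0.08456344]
2896 [array([477.9, 279.6]), array([50.8, 52.3]), np.float64(40.8)] 0.09 [333.  52.]
[0.4788 0.162  0.2217] tool y deg [0.99621963 0.08601772]
1844 [array([479., 144.]), array([30.2, 64. ]), np.float64(84.9)] 0.076 [321. 192.]
[0.4786 0.1624 0.2214] tool y deg [0.99612571 0.08709904]
1949 [array([607.9, 157.1]), array([47.2, 44.7]), np.float64(5.5)] 0.075 [442. 191.]
[0.4786 0.1625 0.2213] tool y deg [0.99606393 0.0878016 ]
1243 [array([619.1, 287. ]), array([27.3, 31.8]), np.float64(15.3)] 0.079 [485.  63.]
```

View pics/end.png

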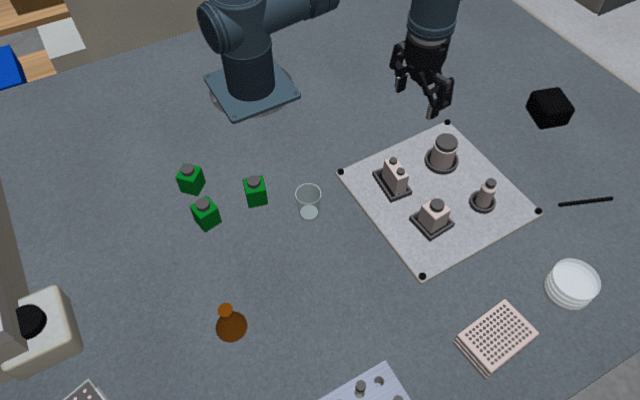

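All four containers stand in their nests: cartridge (395,178), jar (443,150), square bottle (433,217), small bottle (485,195). The beaker (308,200) and flask (231,322) have not moved, and the arm is clear. Handing in.

```bash
python3 -c "
from plant import job
print(job.close_job())"
```

```text
the job is handed in; nothing more can be done
None
```

The job is handed in at about 36 s, but no verdict came back. All four containers measured upright on their nest floors, within about 5 mm of centre, and the beaker and flask look unmoved in the last scene picture.

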